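# Push the gear lever through its H gate into third

### The job

The rebuilt gearbox on the bench has been left on the left-hand side of its shift gate (reverse or first, or somewhere between the two). With your fingertips or the outside of the fingers, and without taking hold of the knob or forcing the lever, push the gear lever to neutral, across the gate and fully home into third, the slot with three white dots. Then take your hand away; leave the tools and parts around the gearbox where they are.

Things in the scene. Friction and masses are not known exactly. Their poses are not given: they have to be found in the camera images.
- gearbox: The fixed gearbox: aluminium case about 280 x 200 mm, 135 mm high, on two wooden battens, with a splined input shaft at its front. Origin on the bench surface right under the lever's pivot; x points to the gearbox's front (input shaft; away from the robot, give or take 0.5 rad), y to its left, z up.
- gate_middle (a point): Middle of the H, on the top face of the steel gate plate (120 x 110 mm, top 156 mm above the bench, axes as the gearbox). 15 mm slots: two lanes along x, 19 mm left and right of here, joined only by a neutral passage along y through here. Slot ends: front left = reverse (red dot beyond it), rear left = first (1 white dot), front right = second (2 dots), rear right = third (3 white dots).
- third_slot (a point): Where the stalk's axis crosses the plate's top face when the lever is fully home in third: 24 mm behind and 19 mm right of the gearbox's origin, 156 mm above the bench.
- knob (a point): Centre of the lever's black ball knob, 40 mm diameter, red cap on top, on a 10 mm steel stalk. It swings about a point 60 mm above the gearbox's origin, 190 mm from it: knob 250 mm above the bench upright, 241 mm in a gear. In the gearbox frame it is at x = 0.19 sin(shift), y = -0.19 sin(side) cos(shift): gears 46 mm before or behind neutral, lanes 38 mm left or right of the middle.
- lever_side (a joint): Sideways lean of the lever in rad: -0.2 = left lane (reverse / first), 0 = upright, +0.2 = right lane (second / third). End stops at both values. It can move sideways only while the lever is in neutral (shift within about 0.03 of 0; the rounded noses guide it in if it is a little off).
- lever_shift (a joint): Lean of the lever along the gearbox in rad: +0.245 = fully forward (reverse or second), 0 = neutral, -0.245 = fully back (first or third). End stops at both values. No springs: the lever stays where it is left; it takes about 4 N at the knob to move it in either direction.
- spray_can: Bystander, loose: grey aerosol can with an orange band and cap, 58 mm diameter, 194 mm high, standing on the bench left of the gearbox. Origin at the centre of its foot.
- socket: Bystander, loose: steel socket, 24 mm diameter, 28 mm high, standing on top of the case (135 mm above the bench) in front of the gate plate. Origin at the centre of its foot.
- wrench: Bystander, loose: flat steel spanner 170 mm long, 8 mm thick, lying on the bench right of the gearbox. Origin at the middle of its underside, x along it.
- bolt_dish: Bystander, loose: round steel dish with bolts, 104 mm diameter, 26 mm high, on the bench left of the gearbox towards its rear. Origin at the centre of its foot.

How it is judged:
By the outcome, as a careful person would: the job done as asked, in the order asked, and still so for the second after the job is handed in, with the robot touching nothing.
It also fails if it takes over 48 s, if anything falls off the work surface, if the arm or the gripper's body presses on something with over 40 N, if the wrist force passes 120 N, or if a joint passes its speed limit or range.

### The arm

A 6-joint arm with a two-finger parallel gripper is mounted at the origin on the work surface. World frame = base frame: x ahead of the robot, y to its left, z up, the work surface at z = 0. Lengths are in m, angles in degrees, forces in N, time in s.
With the tool pointing down it reaches from about 0.35 to 0.725 m from the base axis. Payload 6 kg.
Tool frame: the origin (TCP) lies midway between the tips of the shut fingers; the grasp point (between the pads) lies 19 mm behind it (ctrl.hold_point_z is the distance from the TCP to the grasp point, in m); z points along the fingers, x is the direction in which the jaws open and shut, and the axes are right-handed (so a half turn about z gives the same grasp; the last joint's range is limited). The gripper opens to 85 mm and grips with 20 to 120 N. Pads are 22 mm wide; open, the fingers measure 114 mm over their backs; the gripper's body (76 mm by 85 mm) begins 54 mm behind the grasp point. The pads swing forward as they close: fully open they stand 13 mm farther back than shut.
Start: joints at [19.12, 2.303, 4.859, 0, -92.561, -19.12], TCP at [0.6, 0, 0.231] pointing down, gripper open.
Joint ranges: [-146.85, 146.85], [-73.84, 115.35], [-62.03, 85.46], [-188.31, 113.3], [-161.28, -10.13], [-171.36, 171.36]. Speed limits (degrees/s): [147.25, 147.25, 172.46, 180, 180, 180].

### API

Orientations are given as a 3x3 rotation matrix whose columns are the frame's x, y, z axes.
In Python, from workcell import ctrl, solver, state, grab_frame, ticket, cut_out gives the robot as it stands. Calls block until the motion is done:
- ctrl.goto(position, orientation): joint-space move of the TCP to a pose.
- ctrl.move_linear(position, ori=None, velocity=0.15): straight line of the TCP; ori=None keeps the orientation; velocity is the mean speed in m/s.
- ctrl.goto_joints(angles): joint-space move.
- ctrl.set_gripper(opening, squeeze=None): finger opening in m; squeeze is the grip in N (None keeps the last); returns when the fingers have stopped.
- ctrl.sleep(seconds).
- solver.ik(position, orientation): joint angles nearest the present ones, or None.
- state(): the state.
- grab_frame(name): name is "scene" or "side" or "wrist"; returns a dict with "img" (400x640x3 uint8, blue, green, red), "depth" (400x640 float32, m along the optical axis (not along the pixel's ray), 0 where there is no reading), "K" (3x3 intrinsics, pixels), "rvec" (rotation vector, rad) and "tvec" (3), from world to camera coordinates, as OpenCV has them. Camera axes: x right, y down, z forward; pixel columns grow to the right and rows downward; lengths in m; the calibration is good to about 2 mm. The wrist camera is an equidistant fisheye: a pixel r from the principal point sees the ray r / f radians off the axis. A picture is of the moment at which its call begins.
A pose or a line that the arm cannot do raises ctrl.PlanningError and nothing moves.
- ticket.close_job(): hands the job in, once; it reports no verdict.
Trained networks look in the newest picture that a camera, given by its name, has taken for a name from the list of things; names that differ only in an ending like _2 or _b are one class to them, and where a whole thing is asked for, a point or a joint stands for the part that bears it (a point fixed in the world has none). Each returns a list of dicts, best first, with "score" (0 to 1); they miss things now and then, are a little off and sometimes report something else, mostly with a low value. They report only what shows in the picture. A call takes as long as a camera call.
- cut_out(camera, query): "pixels" (400x640 bool, what is visible of it) and "extent" ([centre column, centre row, width, height] in pixels, round what is visible of it).
The state is a dict: "clock": time; "qpos": joint angles; "joint_velocities": joint speeds; "joint_torque": joint torques, N m; "eef_pos": TCP position; "eef_rot": TCP orientation; "wrist_force": force on the tool from outside, world axes, zero at the start; "ft_torque": the same for the moment, N m; "finger_gap": finger opening in m.
Only numpy, scipy, OpenCV 4.12 (cv2) and the standard library are available. Lean on these libraries where they do the work, as an engineer would, in place of code of your own. Each camera call takes 0.05 s, during which the arm holds its last target.

## Working session

There is one attempt and no reset: what is moved stays moved. The work goes in short steps, each a Python script; the robot and the scene stay as the last script left them, time stands still between calls to the robot, and variables do not carry over. Pictures are saved under pics/ and viewed, and the job is handed in when it is done.

```bash
mkdir -p pics; ls; cat > h.py <<'E'
import numpy as np, cv2
from workcell import ctrl, solver, state, grab_frame, ticket, cut_out
def T(f):
    R=cv2.Rodrigues(np.array(f['rvec'],float))[0]; return R,np.array(f['tvec'],float).ravel()
def pts(f,mask):
    v,u=np.nonzero(mask&(f['depth']>0)); d=f['depth'][v,u]; K=f['K']
    c=np.c_[(u-K[0,2])/K[0,0]*d,(v-K[1,2])/K[1,1]*d,d]; R,t=T(f); return (c-t)@R
def proj(f,P):
    return cv2.projectPoints(np.array(P,float).reshape(-1,3),np.array(f['rvec'],float),np.array(f['tvec'],float),np.array(f['K'],float),None)[0].reshape(-1,2)
E
python3 - <<'E'
from h import *
for n in ['scene','side']:
    f=grab_frame(n); cv2.imwrite(f'pics/{n}0.png',f['img']); R,t=T(f); print(n,-R.T@t)
    for q in ['gearbox','knob','spray_can','socket','wrench','bolt_dish']:
        for r in cut_out(n,q)[:1]:
            p=pts(f,r['pixels']); print(q,r['score'],r['extent'],np.median(p,0).round(3) if len(p) else 0,np.percentile(p,1,axis=0).round(3),np.percentile(p,99,axis=0).round(3))
f=grab_frame('wrist'); cv2.imwrite('pics/wrist0.png',f['img'])
print(state())
E
```

```text
pics
scene [1.2125819  0.18178601 0.85065018]
gearbox 0.74 [231.2, 210.6, 108.2, 121.4] [ 0.599 -0.139  0.129] [ 0.402 -0.303 -0.001] [ 0.708 -0.031  0.254]
knob 0.63 [232.8, 165.4, 19.5, 37.1] [ 0.545 -0.132  0.248] [ 0.45  -0.156  0.155] [ 0.556 -0.114  0.262]
socket 0.5 [209.6, 214.8, 12.7, 16.5] [ 0.636 -0.175  0.153] [ 0.597 -0.203  0.132] [ 0.646 -0.165  0.164]
wrench 0.79 [161.4, 219.2, 22.2, 46.8] [ 0.56  -0.367  0.006] [ 0.481 -0.425 -0.002] [ 0.626 -0.317  0.01 ]
bolt_dish 0.6 [303.6, 183.4, 38.3, 25.2] [ 0.352 -0.047  0.014] [ 0.323 -0.068  0.   ] [0.419 0.024 0.027]
side [-0.21824843 -0.58970526  0.9995058 ]
gearbox 0.86 [372.5, 262.4, 125.4, 133.9] [ 0.474 -0.205  0.13 ] [ 0.379 -0.311  0.002] [ 0.674 -0.048  0.257]
knob 0.8 [367.6, 214.8, 19.8, 44.1] [ 0.524 -0.145  0.247] [ 0.513 -0.159  0.1  ] [ 0.664 -0.058  0.265]
spray_can 0.61 [309.6, 221.6, 23.4, 64.1] [0.509 0.008 0.117] [ 0.497 -0.007  0.01 ] [0.54  0.041 0.198]
wrench 0.87 [451.5, 321.1, 23.7, 64.1] [ 0.541 -0.38   0.008] [ 0.474 -0.429 -0.   ] [ 0.62  -0.319  0.013]
bolt_dish 0.71 [287.0, 290.7, 41.4, 38.8] [
[... 174 characters left out ...]
25604268e+01, -1.91177022e+01]), 'joint_velocities': array([ 0.1540213 ,  0.02267285,  0.0607207 , -0.01299874,  0.00208755,
       -0.0042865 ]), 'joint_torque': array([ 8.47461160e-04, -3.67867935e+01,  3.47413552e+01,  6.93258852e+00,
       -8.50915967e-04, -3.19912374e-05]), 'eef_pos': array([5.99979845e-01, 2.14593170e-05, 2.31278632e-01]), 'eef_rot': array([[-9.99999998e-01, -3.53666068e-05, -5.40321564e-05],
       [-3.53657594e-05,  9.99999999e-01, -1.56838877e-05],
       [ 5.40327111e-05, -1.56819768e-05, -9.99999998e-01]]), 'wrist_force': array([-0.46493215, -0.50683133, -0.01996698]), 'ft_torque': array([-0.01049677, -0.04097153, -0.0084161 ]), 'finger_gap': 0.08556427009290059}
```

```bash
python3 - <<'E'
import cv2
a=cv2.imread('pics/scene0.png')[120:300,130:350];b=cv2.imread('pics/side0.png')[170:350,260:480]
cv2.imwrite('pics/s0z.png',cv2.resize(a,None,fx=3.3,fy=3.3,interpolation=2));cv2.imwrite('pics/d0z.png',cv2.resize(b,None,fx=3.3,fy=3.3,interpolation=2))
E
```

```text
(no output)
```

View pics/s0z.png

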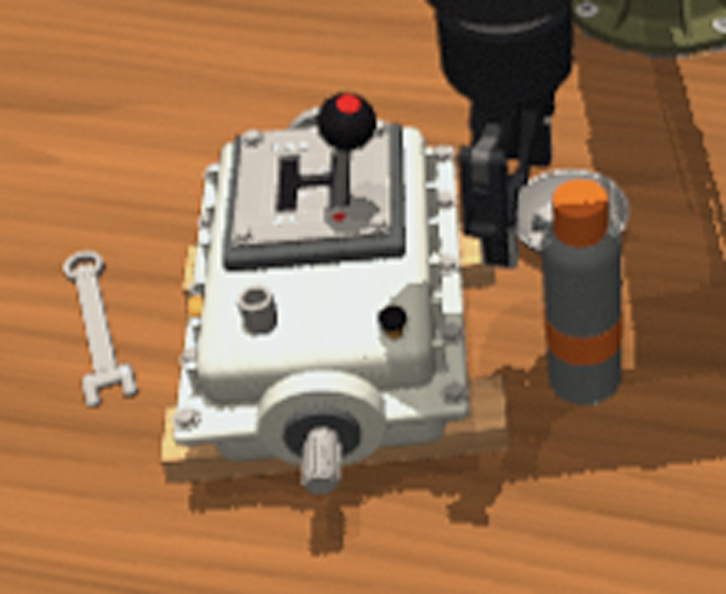

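View pics/d0z.png

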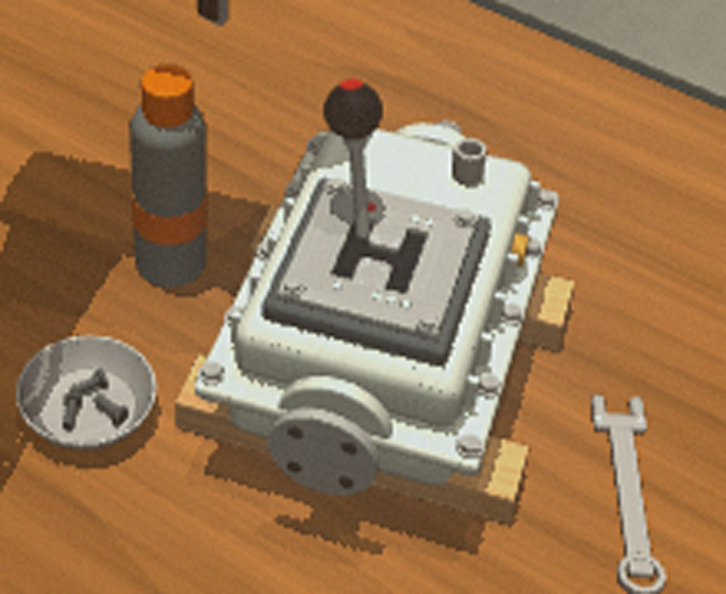

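View pics/wrist0.png

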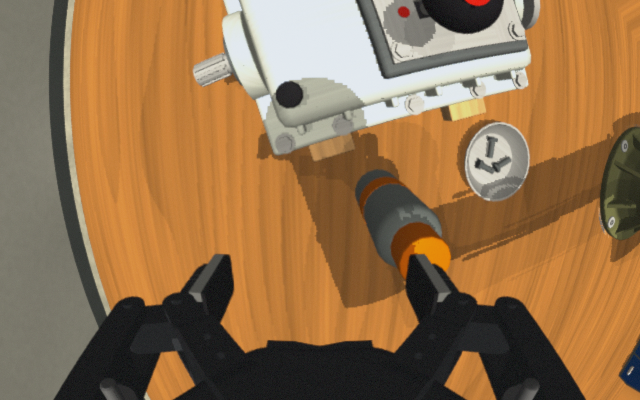

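```bash
python3 - <<'E'
from h import *
from scipy.optimize import least_squares
allp=[]
for n in ['scene','side']:
    f=grab_frame(n); P=pts(f,np.ones((400,640),bool))
    roi=(P[:,0]>.35)&(P[:,0]<.75)&(P[:,1]>-.32)&(P[:,1]<-.05)
    P=P[roi]
    h,e=np.histogram(P[:,2],bins=np.arange(.12,.27,.004)); print(n,dict(zip(e.round(3),h)))
    pl=P[(P[:,2]>.150)&(P[:,2]<.163)]
    xy=(pl[:,:2]*1000).astype(np.float32)
    # density filter
    from scipy.spatial import cKDTree
    c=cKDTree(xy).query_ball_point(xy,8,return_length=True); xy=xy[c>=np.median(c)*.4]
    print('plate',len(xy),np.median(pl[:,2]),cv2.minAreaRect(xy))
    kp=P[(P[:,2]>.228)&(P[:,2]<.275)&(P[:,1]>-.18)]
    s=least_squares(lambda c:np.linalg.norm(kp-c,axis=1)-.02,kp.mean(0)-[0,0,.01],loss='soft_l1',f_scale=.002)
    print('knob',s.x,len(kp),np.abs(s.fun).mean())
E
```

```text
scene {np.float64(0.12): np.int64(294), np.float64(0.124): np.int64(301), np.float64(0.128): np.int64(574), np.float64(0.132): np.int64(1557), np.float64(0.136): np.int64(125), np.float64(0.14): np.int64(96), np.float64(0.144): np.int64(267), np.float64(0.148): np.int64(457), np.float64(0.152): np.int64(1072), np.float64(0.156): np.int64(216), np.float64(0.16): np.int64(61), np.float64(0.164): np.int64(5), np.float64(0.168): np.int64(4), np.float64(0.172): np.int64(2), np.float64(0.176): np.int64(6), np.float64(0.18): np.int64(4), np.float64(0.184): np.int64(6), np.float64(0.188): np.int64(3), np.float64(0.192): np.int64(7), np.float64(0.196): np.int64(4), np.float64(0.2): np.int64(6), np.float64(0.204): np.int64(2), np.float64(0.208): np.int64(4), np.float64(0.212): np.int64(0), np.float64(0.216): np.int64(3), np.float64(0.22): np.int64(0), np.float64(0.224): np.int64(0), np.float64(0.228): np.int64(7), np.float64(0.232): np.int64(12), np.float64(0.236): np.int64(22), np.float64(0.24): np.int64(31), np.float64(0.244): np.int64(31), np.float64(0.248): np.int64(46), np.float64(0.252):
[... 1031 characters left out ...]
: np.int64(8), np.float64(0.208): np.int64(7), np.float64(0.212): np.int64(6), np.float64(0.216): np.int64(5), np.float64(0.22): np.int64(7), np.float64(0.224): np.int64(10), np.float64(0.228): np.int64(2), np.float64(0.232): np.int64(8), np.float64(0.236): np.int64(13), np.float64(0.24): np.int64(20), np.float64(0.244): np.int64(26), np.float64(0.248): np.int64(34), np.float64(0.252): np.int64(46), np.float64(0.256): np.int64(49), np.float64(0.26): np.int64(42), np.float64(0.264): np.int64(15)}
plate 2238 0.15689506299018482 ((535.07763671875, -173.20458984375), (201.02923583984375, 126.93602752685547), 17.561786651611328)
knob [ 0.53457868 -0.13470099  0.24408119] 255 0.0011852580556148374
```

```bash
python3 - <<'E'
from h import *
# rectify to z=.156: 0.5mm/px, x range .38...68 (up), y -.08..-.28 (right = -y)
xs=np.arange(.62,.40,-.0005); ys=np.arange(-.06,-.26,-.0005)
X,Y=np.meshgrid(xs,ys,indexing='ij'); G=np.stack([X,Y,np.full_like(X,.156)],-1).reshape(-1,3)
out=[]
for n in ['scene','side']:
    f=grab_frame(n); p=proj(f,G).reshape(*X.shape,2).astype(np.float32)
    w=cv2.remap(f['img'],p[...,0],p[...,1],cv2.INTER_LINEAR); out.append(w)
np.save('rect.npy',np.array(out)); cv2.imwrite('pics/rect.png',np.hstack(out)); print(X.shape)
E
```

```text
(440, 400)
```

View pics/rect.png

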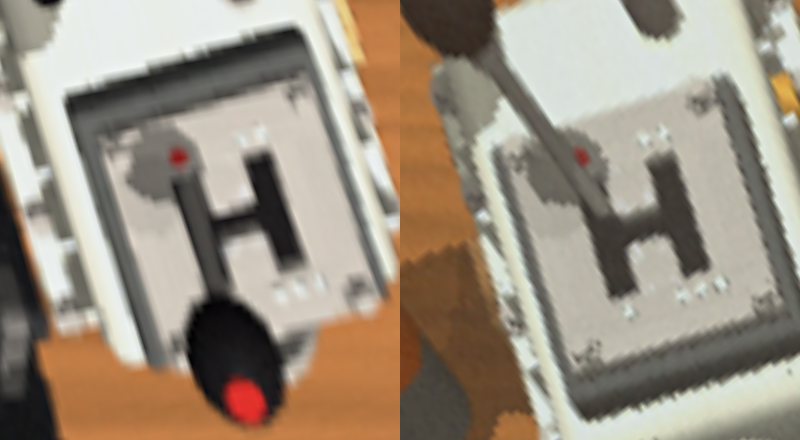

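```bash
python3 - <<'E'
from h import *
from scipy.optimize import minimize
from scipy.ndimage import map_coordinates,gaussian_filter
R=np.load('rect.npy')
gx,gy=np.meshgrid(np.arange(-42,43,1.),np.arange(-34,10,1.),indexing='ij')
gx=gx.ravel()/1000;gy=gy.ravel()/1000
H=((np.abs(gy+.019)<=.0075)&(np.abs(gx)<=.0315))|((np.abs(gx)<=.0075)&(gy>-.019))
ok=(np.abs(gx)<.034)|(H)   # avoid dots
def cost(p,im):
    c,s=np.cos(p[2]),np.sin(p[2]); x=p[0]+c*gx-s*gy; y=p[1]+s*gx+c*gy
    v=map_coordinates(im,[(.62-x)/.0005,(-.06-y)/.0005],order=1,mode='nearest')
    return v[H&ok].mean()-v[~H&ok].mean()
for i in range(2):
    im=gaussian_filter(cv2.cvtColor(R[i],cv2.COLOR_BGR2GRAY).astype(float),2)
    b=min((minimize(cost,[.508+dx,-.178+dy,a],args=(im,),method='Nelder-Mead',options=dict(initial_simplex=np.array([[.508+dx,-.178+dy,a],[.512+dx,-.178+dy,a],[.508+dx,-.173+dy,a],[.508+dx,-.178+dy,a+.08]]))) for dx in(-.006,0,.006) for dy in (-.006,0,.006) for a in(.15,.3)),key=lambda r:r.fun)
    o=b.x; print(o,b.fun)
    c,s=np.cos(o[2]),np.sin(o[2])
    k=np.array([.5355,-.134])-o[:2]; print('knob gb',c*k[0]+s*k[1],-s*k[0]+c*k[1])
    w=R[i].copy()
    for q in [(-.0315,-.0115),(-.0315,-.0265),(.0315,-.0265),(.0315,-.0115),(.06,.055),(.06,-.055),(-.06,-.055),(-.06,.055),(0,0)]:
        x=o[0]+c*q[0]-s*q[1];y=o[1]+s*q[0]+c*q[1]; cv2.circle(w,(int((-.06-y)/.0005),int((.62-x)/.0005)),3,(0,255,0),1)
    R[i]=w
cv2.imwrite('pics/rectfit.png',np.hstack(list(R)))
E
```

```text
[ 0.50883917 -0.17902554  0.30350262] -133.52701606425788
knob gb 0.03889885155189585 0.0349996909421543
[ 0.50707028 -0.18093498  0.30575746] -104.72940716467069
knob gb 0.04123929171504012 0.036200307357078444
```

View pics/rectfit.png

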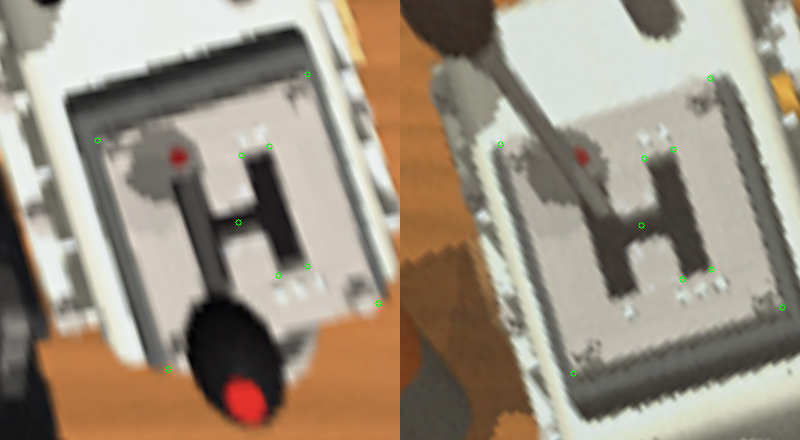

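```bash
cat >> h.py <<'E'
O=np.array([.508,-.180]); A=.3045
ex=np.array([np.cos(A),np.sin(A),0]); ey=np.array([-np.sin(A),np.cos(A),0]); ez=np.array([0,0,1.])
ORI=np.c_[-ex,ey,-ez]
def W(x,y,z): return np.r_[O,0]+ex*x+ey*y+ez*z
def gb(p): d=np.array(p)-np.r_[O,0]; return np.array([d@ex,d@ey,d[2]])
def F():
    f=state()['wrist_force']; return np.array([f@ex,f@ey,f[2]])
def push(p0,p1,step=.004,vel=.06,lim=14,f0=None):
    p0,p1=np.array(p0),np.array(p1); L=np.linalg.norm(p1-p0); n=max(1,int(np.ceil(L/step)))
    f0=F() if f0 is None else f0
    for i in range(1,n+1):
        p=p0+(p1-p0)*i/n; ctrl.move_linear(W(*p),ORI,vel); f=F()-f0
        print((p*1000).round(1),f.round(1),round(state()['clock'],2))
        if np.linalg.norm(f[:2])>lim: print('LIMIT'); break
    return f0
from scipy.optimize import least_squares
def knob(c0,names=('scene','side'),save=None):
    r=[]
    for n in names:
        f=grab_frame(n); P=pts(f,np.ones((400,640),bool))
        hsv=None
        kp=P[(np.linalg.norm(P-W(*c0),axis=1)<.033)&(P[:,2]>.228)]
        if save: cv2.imwrite(f'pics/{save}_{n}.png',cv2.resize(f['img'][120:300,130:350] if n=='scene' else f['img'][170:350,260:480],None,fx=3,fy=3,interpolation=2))
        if len(kp)<30: print(n,'few',len(kp)); continue
        s=least_squares(lambda c:np.linalg.norm(kp-c,axis=1)-.02,kp.mean(0)-[0,0,.01],loss='soft_l1',f_scale=.001)
        print(n,len(kp),'knob gb',(gb(s.x)*1000).round(1),'res',np.abs(s.fun).mean().round(4)); r.append(gb(s.x))
    return r
E
python3 - <<'E'
from h import *
ctrl.set_gripper(0.0); print(state()['clock'],state()['finger_gap'])
ctrl.goto(W(.105,.036,.24),ORI); print(state()['clock'])
ctrl.move_linear(W(.100,.036,.223),ORI,.1); print(state()['clock'],F())
knob([.04,.036,.242],save='a')
E
```

```text
1.7167 0.000196329827281983
2.2667
2.5917 [ 0.74714725 -0.01300079  0.34409103]
scene 41 knob gb [ 42.   35.4 241.4] res 0.0006
side 255 knob gb [ 38.4  35.4 244. ] res 0.0012
```

```bash
python3 - <<'E'
from h import *
ctrl.sleep(.2)
f0=push([.100,.036,.223],[.056,.036,.223])
knob([.02,.036,.245],save='b')
E
```

```text
[ 96.  36. 223.] [ 0.1 -0.2 -0.1] 3.14
[ 92.  36. 223.] [-0.1 -1.2 -0.6] 3.39
[ 88.  36. 223.] [ 0.2 -0.5 -0.1] 3.64
[ 84.  36. 223.] [-0.5 -0.5 -0.9] 3.89
[ 80.  36. 223.] [ 0.1 -1.  -0.8] 4.14
[ 76.  36. 223.] [-1.3 -0.7  0.4] 4.39
[ 72.  36. 223.] [ 2.  -0.6 -1.6] 4.64
[ 68.  36. 223.] [ 4.1 -0.6  0.2] 4.89
[ 64.  36. 223.] [4.5 1.6 3.7] 5.14
[ 60.  36. 223.] [4.5 1.6 4.4] 5.39
[ 56.  36. 223.] [4.5 0.4 4.2] 5.64
scene 48 knob gb [ 27.7  35.7 243.7] res 0.0007
side 283 knob gb [ 25.   35.8 246.7] res 0.0015
```

View pics/b_side.png

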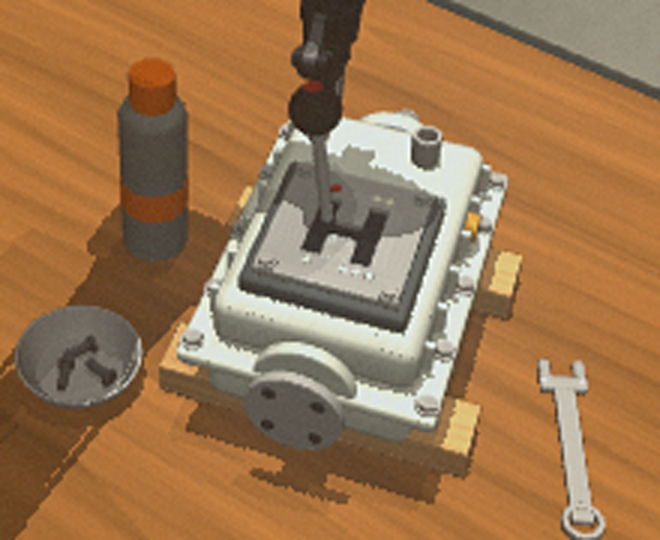

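```bash
python3 - <<'E'
from h import *
push([.056,.036,.223],[.031,.036,.223],step=.005,f0=np.array([.7,0,.3]))
knob([.001,.036,.247],save='c')
ctrl.move_linear(W(.05,.036,.223),ORI,.1); 
ctrl.move_linear(W(.06,.085,.223),ORI,.2); 
ctrl.move_linear(W(.001,.085,.223),ORI,.2);ctrl.sleep(.2);print(F(),state()['clock'])
knob([.001,.036,.247],save='d')
E
```

```text
[ 51.  36. 223.] [4.7 1.4 3.7] 5.99
[ 46.  36. 223.] [3.9 0.4 2. ] 6.24
[ 41.  36. 223.] [2.8 0.2 2.4] 6.49
[ 36.  36. 223.] [2.8 1.3 0.7] 6.74
[ 31.  36. 223.] [3.3 0.5 1.5] 6.99
scene 48 knob gb [  4.   35.6 246.3] res 0.0013
side 295 knob gb [ -0.3  35.8 248.8] res 0.002
[-0.19055641  0.0548667  -0.33813923] 8.475
scene 247 knob gb [  1.7  36.9 245.3] res 0.0009
side 265 knob gb [ -0.7  36.  248.4] res 0.001
```

View pics/d_side.png

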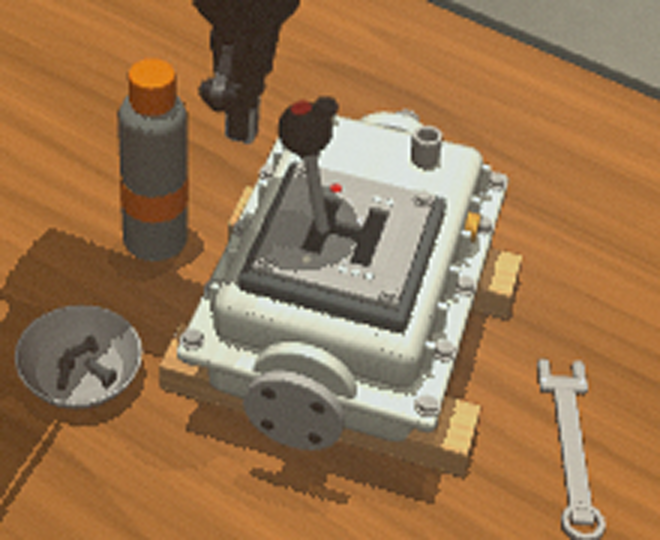

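View pics/d_scene.png

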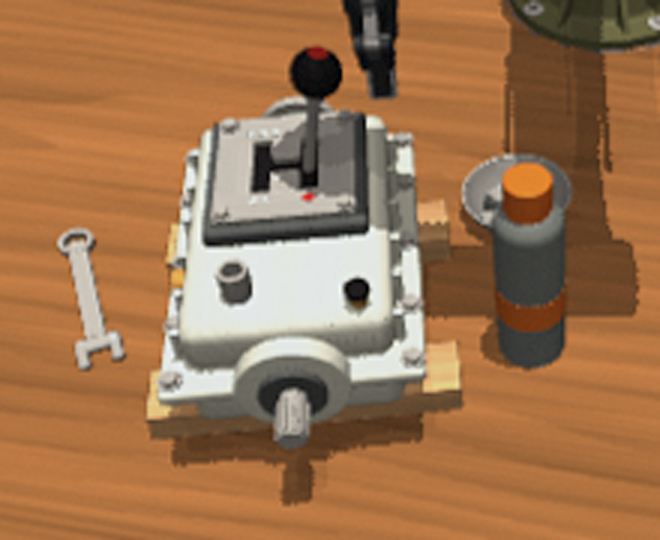

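```bash
python3 - <<'E'
from h import *
f0=push([.001,.085,.223],[.001,.0,.223],step=.005,lim=10,f0=np.array([.2,0,0]))
push([.001,.0,.223],[.001,-.01,.223],step=.002,lim=9,f0=f0)
knob([.0,-.035,.247],save='e')
E
```

```text
[  1.  80. 223.] [-0.5  0.1 -0.5] 8.82
[  1.  75. 223.] [-0.   0.4 -0.2] 9.07
[  1.  70. 223.] [ 0.1 -0.2  0.9] 9.32
[  1.  65. 223.] [-0.2  1.1  1.3] 9.57
[  1.  60. 223.] [-0.8  2.5  1.7] 9.82
[  1.  55. 223.] [0.2 2.3 0.9] 10.07
[  1.  50. 223.] [0.1 2.  1. ] 10.32
[  1.  45. 223.] [-0.7  1.6  1.2] 10.57
[  1.  40. 223.] [-1.1  0.4  0.8] 10.82
[  1.  35. 223.] [0.4 0.3 0.4] 11.07
[  1.  30. 223.] [-0.6  1.1  0.3] 11.32
[  1.  25. 223.] [-0.1  0.9  0.1] 11.57
[  1.  20. 223.] [-0.8  0.4  0.8] 11.82
[  1.  15. 223.] [-0.5  0.9  0.6] 12.07
[  1.  10. 223.] [-0.1  1.   0.6] 12.32
[  1.   5. 223.] [-0.1  1.4  0.6] 12.57
[  1.   0. 223.] [ 0.   0.7 -0.5] 12.82
[  1.  -2. 223.] [-0.8  2.5 -1.1] 13.07
[  1.  -4. 223.] [ 0.3  1.5 -2. ] 13.32
[  1.  -6. 223.] [-0.6  3.7 -2.8] 13.57
[  1.  -8. 223.] [-0.3  3.6 -2.4] 13.82
[  1. -10. 223.] [-0.1  4.8 -3.2] 14.07
scene 258 knob gb [  2.  -38.2 244.9] res 0.0025
side 351 knob gb [ -1.3 -39.3 248. ] res 0.0029
```

View pics/e_side.png

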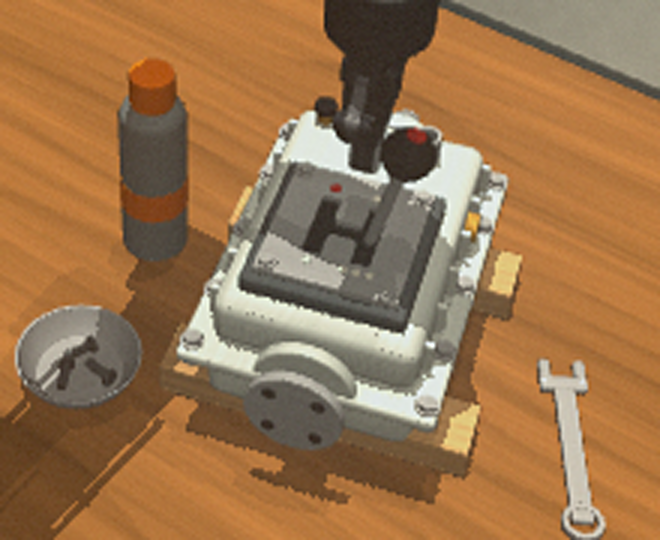

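```bash
python3 - <<'E'
from h import *
ctrl.move_linear(W(.001,.012,.223),ORI,.1)
ctrl.move_linear(W(.058,.012,.223),ORI,.2)
ctrl.move_linear(W(.058,-.0375,.223),ORI,.15);ctrl.sleep(.2);f0=F();print(f0,state()['clock'])
knob([.0,-.038,.247],save='f')
push([.058,-.0375,.223],[-.012,-.0375,.223],step=.005,lim=10,f0=f0)
knob([-.043,-.038,.241],save='g')
E
```

```text
[ 1.08194691 -0.04756957 -0.47210702] 15.6583
scene 59 knob gb [  2.7 -40.5 244.9] res 0.0007
side 275 knob gb [ -0.7 -40.8 248. ] res 0.0011
[ 53.3 -37.5 223. ] [-1.3  0.6  0.5] 16.01
[ 48.7 -37.5 223. ] [-1.4 -0.7 -0.3] 16.26
[ 44.  -37.5 223. ] [-0.4 -0.3 -0. ] 16.51
[ 39.3 -37.5 223. ] [-0.6  0.2  0.3] 16.76
[ 34.7 -37.5 223. ] [-1.2 -0.4  0.2] 17.01
[ 30.  -37.5 223. ] [ 1.5 -0.  -0.4] 17.26
[ 25.3 -37.5 223. ] [ 2.4 -0.  -0.1] 17.51
[ 20.7 -37.5 223. ] [2.8 0.3 2.6] 17.76
[ 16.  -37.5 223. ] [2.2 0.2 2.5] 18.01
[ 11.3 -37.5 223. ] [ 1.8 -0.9  1.2] 18.26
[  6.7 -37.5 223. ] [2.4 0.4 2.1] 18.51
[  2.  -37.5 223. ] [ 1.2 -1.1  0.1] 18.76
[ -2.7 -37.5 223. ] [ 1.4 -0.1  0.1] 19.01
[ -7.3 -37.5 223. ] [ 2.1 -0.7 -2.2] 19.26
[-12.  -37.5 223. ] [ 2.1  0.4 -2.5] 19.51
scene 52 knob gb [-40.  -40.1 240.2] res 0.0012
side 304 knob gb [-43.5 -39.7 243.6] res 0.0015
```

View pics/g_side.png

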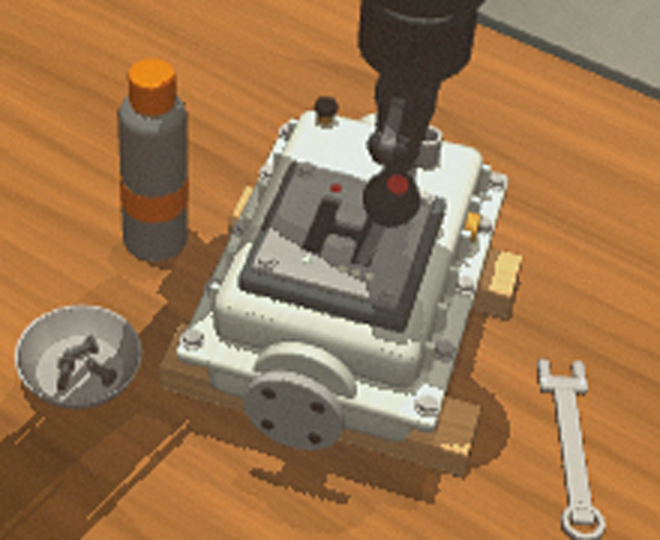

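```bash
python3 - <<'E'
from h import *
f0=np.array([.4,0,-.3])
push([-.012,-.0375,.223],[-.024,-.0375,.223],step=.0012,vel=.03,lim=11,f0=f0)
knob([-.045,-.038,.241])
E
```

```text
[-13.1 -37.5 223. ] [ 4.   0.2 -2.4] 19.86
[-14.2 -37.5 223. ] [ 3.2  0.3 -2. ] 20.11
[-15.3 -37.5 223. ] [ 2.9  0.4 -2.4] 20.36
[-16.4 -37.5 223. ] [ 3.1 -0.1 -3.2] 20.61
[-17.5 -37.5 223. ] [ 5.1  1.1 -3.6] 20.86
[-18.5 -37.5 223. ] [ 5.5  0.  -4.1] 21.11
[-19.6 -37.5 223. ] [ 6.1  0.2 -4.3] 21.36
[-20.7 -37.5 223. ] [ 8.1 -0.7 -3.9] 21.61
[-21.8 -37.5 223. ] [10.1 -0.4 -5.3] 21.86
[-22.9 -37.5 223. ] [ 9.4 -1.1 -6.1] 22.11
[-24.  -37.5 223. ] [11.6 -0.3 -5.5] 22.36
LIMIT
scene 63 knob gb [-33.3 -40.5 245.2] res 0.0026
side 295 knob gb [-48.  -39.4 242.8] res 0.0014
```

```bash
python3 - <<'E'
from h import *
ctrl.move_linear(W(.03,-.0375,.223),ORI,.12)
ctrl.move_linear(W(.06,-.0375,.33),ORI,.2)
ctrl.goto(W(.06,.15,.36),ORI);ctrl.sleep(.3);print(F(),state()['clock'])
knob([-.045,-.038,.241],save='z')
for n in ['scene','side']:
    f=grab_frame(n)
    for q in ['spray_can','socket','wrench','bolt_dish']:
        for r in cut_out(n,q)[:1]: print(n,q,r['score'],r['extent'],np.median(pts(f,r['pixels']),0).round(3))
E
```

```text
[-0.30609893 -0.12199908 -0.27269309] 24.85
scene 234 knob gb [-45.8 -38.7 239.1] res 0.0009
side 288 knob gb [-47.8 -39.3 242.2] res 0.0011
scene spray_can 0.65 [306.6, 209.4, 24.5, 67.1] [0.55  0.029 0.119]
scene socket 0.49 [208.4, 214.4, 13.8, 14.8] [ 0.637 -0.175  0.154]
scene wrench 0.68 [160.6, 218.4, 20.8, 46.3] [ 0.549 -0.375  0.005]
scene bolt_dish 0.9 [301.8, 182.7, 37.7, 23.3] [ 0.354 -0.05   0.014]
side spray_can 0.86 [311.8, 221.9, 23.8, 65.1] [0.51  0.009 0.114]
side socket 0.64 [403.8, 220.2, 10.7, 14.8] [ 0.623 -0.181  0.157]
side wrench 0.6 [450.9, 322.4, 23.3, 65.6] [ 0.54  -0.38   0.008]
side bolt_dish 0.62 [286.3, 290.9, 38.6, 36.6] [ 0.376 -0.018  0.012]
```

View pics/z_side.png

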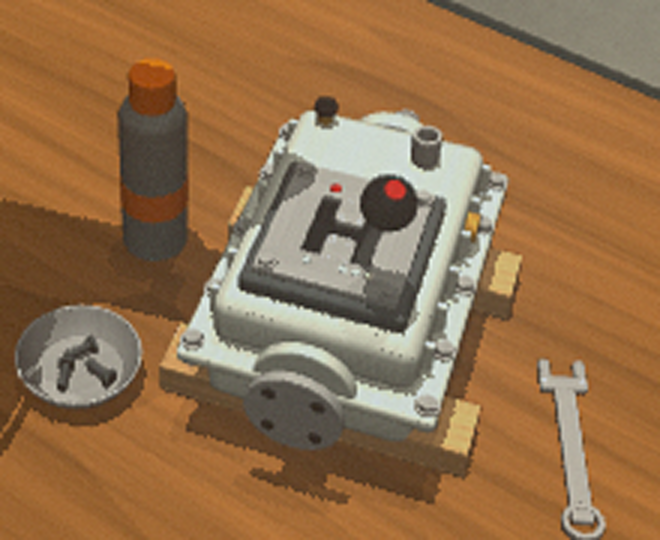

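View pics/z_scene.png

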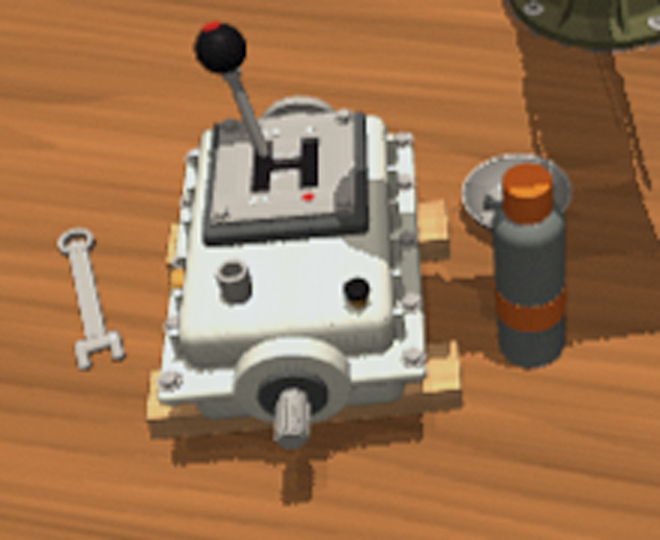

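The lever leans rear-right, fully home in third: the knob is at about (-46, -39) mm against a nominal (-46, -38) mm. The bystanders haven't moved, so I'm handing in.

```bash
python3 -c "
from h import *
print(ticket.close_job(),state()['clock'])"
```

```text
the job is handed in; nothing more can be done
the job is handed in; nothing more can be done
```

The gear lever is fully home in third, and the job is handed in. The last clock reading before that was about 25 s, against the 48 s limit.

- **What I did:** With the gripper shut, I pushed the knob with the outside of the fingers. It went back from just short of reverse to neutral, across the gate to the right-hand side, then back into third until it met the end stop. The highest push force I saw was about 12 N sideways (13 N in all), at the end stop. After that I moved the hand up and clear.
- **Lever position:** With the hand away, the two cameras put the knob at (-46, -39, 239) mm and (-48, -39, 242) mm in the gearbox frame. Fully home in third is (-46, -38, 241) mm. The two cameras differ by about 2–3 mm, which fits the stated calibration accuracy.
- **One reading that disagreed:** While the finger was still against the knob, the scene camera gave x = -33 mm. The finger was partly hiding the knob and the fit was poor. Both cameras agreed again once the hand was away.
- **Surroundings:** The spray can, wrench and bolt dish were where they started. The socket matched its first measurement in the scene camera; the side camera had not picked it up at the start. The wrist force was about zero after I withdrew.

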